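# Balance the centrifuge rotor

## Task

Finish loading the swing-out rotor so that it is balanced, like opposite like: one bucket already holds an adapter with a narrow tube, so seat the loose white adapter fully home in the bucket straight across from it and stand the other narrow tube in that adapter, and put the two wide tubes into the remaining two buckets, one in each. Leave the tube that is already loaded where it is, and let go of everything when it stands fully home.

Things in the scene. Friction and masses are not known exactly. Their poses are not given: they have to be found in the camera images.
- bucket_1: The bucket already in use, with a seated adapter that holds tube_loaded; one of 4 equal buckets of a rotor on a stand, axes 65 mm from its centre, neighbours 92 mm apart; black knob in the middle 101 mm tall. Upright, bright aluminium, fixed, 47 mm across the rim. Origin on its axis at rim level, z up, 95 mm above the worktop. Bore 33 mm wide, 70 mm deep, flared to 38 mm over the top 8 mm. 
- bucket_2: Empty bucket a quarter turn anticlockwise (from above) from bucket_1. Upright, bright aluminium, fixed, 47 mm across the rim. Origin on its axis at rim level, z up, 95 mm above the worktop. Bore 33 mm wide, 70 mm deep, flared to 38 mm over the top 8 mm. A wide tube stands on the bore's floor, 44 mm of it above the rim.
- bucket_3: Empty bucket straight across the rotor from bucket_1, 130 mm from it. Upright, bright aluminium, fixed, 47 mm across the rim. Origin on its axis at rim level, z up, 95 mm above the worktop. Bore 33 mm wide, 70 mm deep, flared to 38 mm over the top 8 mm. Behind the rotor stands the white centrifuge, 0.3 m tall, its front face at x = 0.65 m: keep the gripper clear of it.
- bucket_4: Empty bucket a quarter turn clockwise (from above) from bucket_1, straight across from bucket_2. Upright, bright aluminium, fixed, 47 mm across the rim. Origin on its axis at rim level, z up, 95 mm above the worktop. Bore 33 mm wide, 70 mm deep, flared to 38 mm over the top 8 mm. 
- tube_loaded: The narrow screw-cap tube that already stands in the adapter in bucket_1; same kind as tube_15 (118 mm tall, body 17 mm, blue cap 20 mm). Its top is 157 mm above the worktop. Origin at the centre of its bottom tip, z up along it.
- tube_15: The loose narrow screw-cap tube, conical bottom: 118 mm tall, body 17 mm, blue cap 20 mm across from 106 to 118 mm above its origin (grasp there). Origin at the centre of its bottom tip, z up along it. Starts upright in a hole 44 mm deep of a fixed aluminium tube block 76 x 124 mm, 50 mm tall. About 20 g.
- tube_50_a: A wide screw-cap tube, conical bottom: 114 mm tall, body 29 mm, blue cap 32 mm across from 102 to 114 mm above its origin (grasp there). Origin at the centre of its bottom tip, z up along it. Starts upright in a fixed blue wire rack 72 x 140 mm, 62 mm tall; lift it straight out. About 60 g. Alike with tube_50_b: either goes in either bucket.
- tube_50_b: The second wide tube, same as tube_50_a (114 mm tall, body 29 mm, blue cap 32 mm, origin at the bottom tip, grasp at the cap). It starts upright in the wide hole, 44 mm deep, of the aluminium tube block that also holds tube_15, 77 mm from that.
- adapter: White plastic sleeve, upright on the worktop, 82 mm tall; origin at the centre of its underside, z up. Body 29 mm, foot 25 mm; collar 42 mm across from 62 to 82 mm above origin (grasp there). Bore 20 mm, flared to 26 mm at the top, floor 6 mm above origin. Home in a bucket, its collar rests on the rim, origin 62 mm below it; a narrow tube in it shows 42 mm above the collar. About 40 g.
Mind the look-alikes: they are no part of the job. Leave any orange look-alike of the adapter alone. Leave any brown look-alike of the tube_50_a alone.

How it is judged:
At the end, for the whole second after the job is handed in: Adapter home in the bucket opposite the loaded one (8 mm, 55 mm deep, 0.1 rad); narrow tube home in it (8 mm); one wide tube in each other bucket (10 mm, 60 mm deep); tubes upright within 0.15 rad; the loaded tube still in place (8 mm); all released and at rest (horizontal distance between adapter and bucket_3 below 0.008 m and z of adapter in the frame of bucket_3 below -0.055 m and angle between adapter's own z axis and vertical below 0.1 rad and horizontal distance between tube_15 and adapter below 0.008 m and z of tube_15 in the frame of adapter below 0.015 m and angle between each of tube_15, tube_loaded's own z axis and vertical below 0.15 rad and (((horizontal distance between tube_50_a and bucket_2 below 0.01 m and z of tube_50_a in the frame of bucket_2 below -0.06 m and angle between tube_50_a's own z axis and vertical below 0.15 rad) and (horizontal distance between tube_50_b and bucket_4 below 0.01 m and z of tube_50_b in the frame of bucket_4 below -0.06 m and angle between tube_50_b's own z axis and vertical below 0.15 rad)) or ((horizontal distance between tube_50_a and bucket_4 below 0.01 m and z of tube_50_a in the frame of bucket_4 below -0.06 m and angle between tube_50_a's own z axis and vertical below 0.15 rad) and (horizontal distance between tube_50_b and bucket_2 below 0.01 m and z of tube_50_b in the frame of bucket_2 below -0.06 m and angle between tube_50_b's own z axis and vertical below 0.15 rad))) and horizontal distance between tube_loaded and bucket_1 below 0.008 m and z of tube_loaded in the frame of bucket_1 below -0.045 m and linear speed of each of tube_50_a, tube_50_b, adapter, tube_15, tube_loaded below 0.02 m/s and angular speed of each of tube_50_a, tube_50_b, adapter, tube_15, tube_loaded below 0.3 rad/s); the robot touches nothing.
It fails at once if the tube that is already loaded is pulled out or shoved (its tip moves more than 15 mm) (distance of tube_loaded from where it was at the start of the episode above 0.015 m).
It fails at once if the tube that is already loaded is tipped over (angle between tube_loaded's own z axis and vertical above 0.35 rad).
It also fails if it takes over 99 s, if anything falls off the work surface, if the arm or the gripper's body presses on something with over 40 N, if the wrist force passes 120 N, or if a joint passes its speed limit or range.

## Robot

A 6-joint arm with a two-finger parallel gripper is mounted at the origin on a cart in front of the work surface, level with it; the furniture and walls round the work are solid. World frame = base frame: x ahead of the robot, y to its left, z up, the work surface at z = 0. Lengths are in m, angles in rad, forces in N, time in s.
With the tool pointing down it reaches from about 0.325 to 0.9 m from the base axis. Payload 3.5 kg.
Tool frame: the origin (TCP) lies at the very end of the fingers, on their centre line; the grasp point (between the pads) lies robot.pinch_z behind it (robot.pinch_z is the distance from the TCP to the grasp point, in m); z points along the fingers, y is the line along which they close (so a half turn about z gives the same grasp; the last joint's range is limited). The gripper opens to 85 mm and grips with 20 to 120 N. Pads are 22 mm wide; open, the fingers measure 114 mm over their backs; the gripper's body (76 mm by 85 mm) begins 54 mm behind the grasp point. The pads swing forward as they close: fully open they stand 13 mm farther back than shut.
Start: joints at [1.001, 0.276, -0.026, 1.268, 0, 1.467], TCP at [0.281, 0.558, 0.231] pointing down, gripper open.
Joint ranges: [-3.12, 3.12], [-0.85, 1.88], [-1.08, 1.24], [-1.95, 2.15], [-1.57, 1.53], [-3.14, 3.14]. Speed limits (rad/s): [2.57, 2.57, 3.14, 3.14, 3.14, 3.14].

## Interface

Orientations are given as [roll, pitch, yaw] about the fixed x, y, z axes, in that order (R = Rz(yaw) Ry(pitch) Rx(roll)).
In Python, from workcell import robot, optics gives the robot as it stands.
- The arm moves only by the tool arm_command, never from a script. Its argument "commands" is one flat list of numbers, 7 for each row, row after row: the opening, from 0 (shut) to 1 (fully open), then the shift along the tool's x, y, z normalised to -1 to 1, where 1 is 20 mm, then the turn, a rotation vector about the tool's x, y, z normalised to -1 to 1, where 1 is 180 degrees. A call has 1 to 8 rows; each row shifts and turns the commanded pose from where the row before left it, along the tool's axes as they then stand; what a row does not reach is not made up. A row lasts 1/10 s, in which the tool goes at most 50 mm and 8.59 degrees, less where a joint would pass 70% of its speed; a pose out of reach is approached as far as the arm can. A call with a number of a shift or a turn outside -1 to 1 is refused whole. A call with a gripper value outside its range is refused whole. The fingers move at their own pace and stop on an object; "newtons" is the grip in N (left out, the last holds). Time passes only in rows, so rows that do not move let the fingers close. It gives the time, the measured TCP pose, the force, the opening and the grip force at its end, in the units of the state.
- robot.state(): the state, without advancing time (a new reading comes with each control period).
- optics.snapshot(name): name is "scene" or "top" or "wrist"; returns a dict with "color" (420x560x3 uint8, red, green, blue), "camera_matrix" (3x3 intrinsics, pixels), "extrinsics" (4x4, takes a point from camera to world coordinates). Camera axes: x right, y down, z forward; pixel columns grow to the right and rows downward; lengths in m; the calibration is good to about 2 mm. A picture is of the moment at which its call begins. There is no depth.
- robot.finish_job(): hands the job in; it is judged then, once.
The state is a dict: "clock": time; "qpos": joint angles; "qvel": joint speeds; "joint_torque": joint torques, N m; "tcp_pos": TCP position; "orientation": TCP orientation; "force": force on the tool from outside, world axes, zero at the start; "moment": the same for the moment, N m; "finger_gap": opening from 0.0 (shut) to 1.0 (fully open); "gripper_force": force on a finger pad.
Only numpy, scipy, OpenCV 4.12 (cv2) and the standard library are available. Lean on these libraries where they do the work, as an engineer would, in place of code of your own. Each camera call takes 0.05 s, during which the arm holds its last target. There are 200 camera calls.

## Working session

There is one attempt and no reset: what is moved stays moved. The work goes in short steps, Python scripts to look and compute and a tool call to move; the robot and the scene stay as the last step left them, time stands still between calls to the robot, and variables do not carry over. Pictures are saved under pics/ and viewed, at most 16 in all, crops included, and the job is handed in when it is done.

Besides the shell and the picture viewer there is one more tool, called as name(argument=value, ...), one argument or row to a line, values as JSON. arm_command: Moves the arm, as the interface text tells. Scaled input: -1 to 1 covers 20 mm each way for a shift and 180 degrees each way for a turn. Its arguments: {"type":"object","properties":{"commands":{"type":"array","items":{"type":"number","minimum":-1,"maximum":1}},"newtons":{"type":"number"}},"required":["commands"]}

```bash
mkdir -p pics; ls; python3 - <<'E'
from workcell import robot, optics
import cv2, numpy as np
print(robot.state(), robot.pinch_z)
for n in ["scene","top","wrist"]:
    s=optics.snapshot(n); cv2.imwrite(f"pics/{n}0.png",s["color"][...,::-1]); print(n,np.round(s["camera_matrix"],1).tolist(),np.round(s["extrinsics"],3).tolist())
E
```

```text
pics
{'clock': 0.0, 'qpos': array([ 1.00058866e+00,  2.77145953e-01, -2.78586772e-02,  1.26800058e+00,
        3.00633960e-05,  1.46738240e+00]), 'qvel': array([ 2.76640841e-05, -7.34927159e-04, -1.35593131e-03, -8.36902495e-05,
        4.66507034e-04, -1.47007519e-03]), 'joint_torque': array([ 2.62306612e-04, -4.45507801e+01,  2.95201868e+01,  1.62480207e-02,
       -1.50997407e-04, -4.75107441e-06]), 'tcp_pos': array([0.28085987, 0.5574836 , 0.23016211]), 'orientation': array([-3.13939868e+00, -2.57924673e-04,  2.67479860e+00]), 'force': array([0.06257651, 0.95078769, 1.49212858]), 'moment': array([-0.00862358, -0.00193003, -0.00454207]), 'gripper_force': 0.0, 'finger_gap': 0.9991087971134087} 0.0187
scene [[479.0, 0.0, 264.2], [0.0, 479.0, 209.9], [0.0, 0.0, 1.0]] [[0.846, -0.293, 0.446, -0.039], [-0.534, -0.473, 0.701, -0.884], [0.005, -0.831, -0.557, 0.786], [0.0, 0.0, 0.0, 1.0]]
top [[503.5, 0.0, 278.8], [0.0, 503.5, 205.4], [0.0, 0.0, 1.0]] [[-0.014, -0.992, 0.123, 0.306], [-1.0, 0.012, -0.015, -0.015], [0.014, -0.124, -0.992, 1.625], [0.0, 0.0, 0.0, 1.0]]
wrist [[335.4, 0.0, 280.0], [0.0, 335.4, 206.1], [0.0, 0.0, 1.0]] [[0.449, 0.851, 0.272, 0.211], [0.893, -0.427, -0.14, 0.593], [-0.003, 0.306, -0.952, 0.373], [0.0, 0.0, 0.0, 1.0]]
```

View pics/scene0.png

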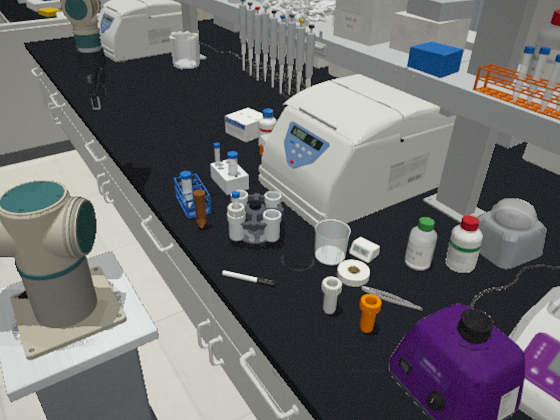

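View pics/top0.png

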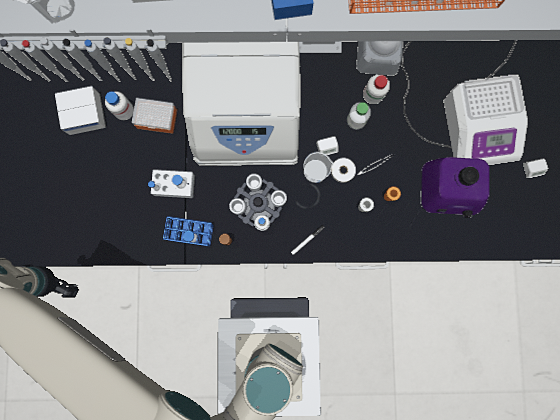

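The top view shows the rotor at about (258,202), with the loaded bucket nearest the robot at (262,222). The white adapter is at (367,205) and the orange look-alike at (392,193). The rack tube is at (188,236), the brown look-alike at (225,239), and the block with two capped tubes at (152,184) and (179,181).

View pics/wrist0.png

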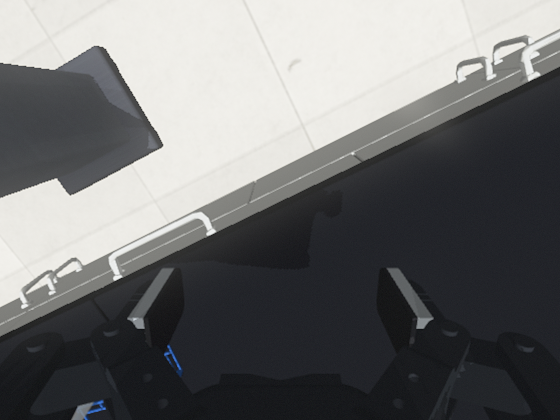

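```bash
cat > h.py <<'E'
import cv2, numpy as np
from workcell import robot, optics
def snap(n,save=None):
    s=optics.snapshot(n)
    if save: cv2.imwrite(f"pics/{save}.png",s["color"][...,::-1])
    return s
def ray(s,u,v):
    d=s["extrinsics"][:3,:3]@np.linalg.inv(s["camera_matrix"])@[u,v,1.]
    return s["extrinsics"][:3,3],d/np.linalg.norm(d)
def plane(s,uv,z):
    o,d=ray(s,*uv); return o+d*(z-o[2])/d[2]
def tri(rays):
    A=np.zeros((3,3));b=np.zeros(3)
    for o,d in rays:
        P=np.eye(3)-np.outer(d,d);A+=P;b+=P@o
    p=np.linalg.solve(A,b); return p,max(np.linalg.norm((np.eye(3)-np.outer(d,d))@(p-o)) for o,d in rays)
def proj(s,p):
    q=np.linalg.inv(s["extrinsics"])@np.append(p,1); q=s["camera_matrix"]@q[:3]; return q[:2]/q[2]
def blobs(s,lo,hi,amin=10,roi=None):
    h=cv2.cvtColor(s["color"],cv2.COLOR_RGB2HSV); m=cv2.inRange(h,np.array(lo),np.array(hi))
    if roi: k=np.zeros_like(m);k[roi[1]:roi[3],roi[0]:roi[2]]=255;m&=k
    n,l,st,c=cv2.connectedComponentsWithStats(m)
    return [(st[i,4],np.round(c[i],1).tolist(),st[i,:4].tolist()) for i in range(1,n) if st[i,4]>=amin]
E
python3 - <<'E'
from h import *
for n,r in(("top",(130,160,420,260)),("scene",(160,130,400,340)),("wrist",None)):
    s=snap(n); print(n)
    for b in blobs(s,(95,110,90),(120,255,255),12,r): print(b)
s=snap("top"); a=s["color"][150:260,130:290,::-1]; b=snap("scene")["color"][130:260,160:300,::-1]
cv2.imwrite("pics/z1.png",np.hstack([cv2.resize(a,(420,290),interpolation=2),cv2.resize(b,(312,290),interpolation=2)]))
E
```

```text
top
(np.int32(81), [177.0, 179.4], [172, 175, 11, 10])
(np.int32(35), [150.9, 183.8], [148, 181, 7, 6])
(np.int32(931), [187.8, 230.7], [163, 216, 50, 30])
(np.int32(32), [261.5, 220.5], [259, 218, 6, 6])
scene
(np.int32(15), [291.4, 141.6], [290, 140, 4, 4])
(np.int32(36), [216.3, 144.6], [213, 142, 7, 6])
(np.int32(75), [231.9, 154.3], [227, 151, 11, 8])
(np.int32(650), [189.9, 193.4], [173, 170, 38, 49])
(np.int32(43), [235.0, 194.3], [232, 191, 7, 7])
wrist
(np.int32(116), [171.5, 356.7], [164, 345, 17, 25])
(np.int32(105), [96.9, 406.6], [87, 400, 19, 14])
(np.int32(12), [85.3, 417.7], [84, 416, 4, 4])
```

View pics/z1.png

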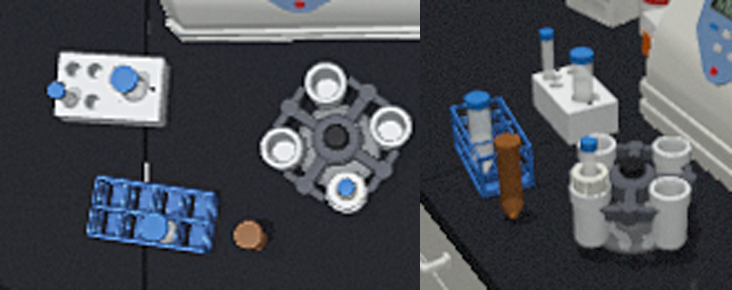

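The crop shows bucket_1 with the loaded cap nearest the robot, at top (261,220) and scene (235,194). The other three buckets are empty. Wide blue-capped candidates: the rack tube at top (189,237), the block tube at (177,179), and the brown tube at (225,239), which is the look-alike to leave. Next I triangulate.

```bash
python3 - <<'E'
from h import *
T=snap("top");S=snap("scene")
P={"t50b":((177,179.4),(231.9,154.3)),"t15":((150.9,183.8),(216.3,144.6)),"t50a":((188.9,236.7),(185.6,173.5)),"load":((261.5,220.5),(235,194.3))}
for k,(a,b) in P.items():
    p,e=tri([ray(T,*a),ray(S,*b)]); print(k,p.round(4),round(e*1e3,1))
# white & orange sleeves
for n,s,r in(("top",T,(355,180,405,220)),("scene",S,(315,270,390,340))):
    print(n,"white",blobs(s,(0,0,120),(180,60,255),15,r),"orange",blobs(s,(5,150,100),(20,255,255),15,r))
for n,s,r in(("top",T,(225,170,292,235)),("scene",S,(225,185,285,245))):
    print(n,"wh",blobs(s,(0,0,150),(180,60,255),15,r))
a=T["color"][170:235,220:300,::-1]; b=S["color"][270:340,315:390,::-1]
cv2.imwrite("pics/z2.png",np.hstack([cv2.resize(a,(480,390),interpolation=2),cv2.resize(b,(300,390),interpolation=2)]))
E
```

```text
t50b [0.5768 0.2692 0.1156] 0.4
t15 [0.5639 0.3469 0.119 ] 0.2
t50a [0.4042 0.2306 0.1184] 1.5
load [0.445  0.0136 0.1512] 0.4
top white [(np.int32(127), [366.3, 204.2], [360, 198, 14, 14])] orange [(np.int32(55), [388.0, 195.8], [384, 187, 12, 14]), (np.int32(17), [397.9, 192.3], [394, 187, 7, 13]), (np.int32(60), [393.3, 192.9], [389, 189, 9, 9])]
scene white [(np.int32(1111), [346.2, 286.6], [322, 270, 68, 43])] orange [(np.int32(618), [368.9, 311.0], [360, 294, 22, 39])]
top wh [(np.int32(152), [253.6, 181.7], [246, 174, 16, 15]), (np.int32(187), [276.9, 198.8], [268, 190, 19, 19]), (np.int32(158), [237.1, 206.1], [229, 198, 16, 16]), (np.int32(24), [247.1, 205.3], [245, 199, 5, 14]), (np.int32(195), [261.4, 220.1], [253, 211, 18, 20])]
scene wh [(np.int32(442), [236.5, 206.7], [227, 185, 21, 55]), (np.int32(201), [273.7, 195.7], [264, 185, 21, 22]), (np.int32(236), [271.6, 219.1], [263, 209, 18, 32])]
```

View pics/z2.png

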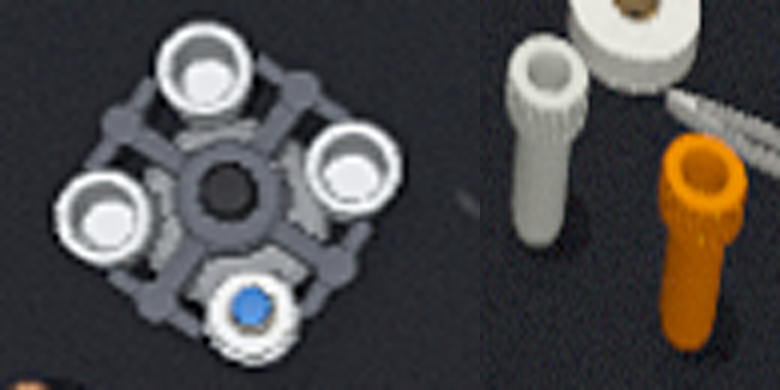

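The crop shows empty bucket rims at about (254,182), (279,198) and (237,206), and bucket_1 filled. The white sleeve's collar opening is at scene (332,282), with the orange sleeve separate at (370,300). White is the adapter.

```bash
python3 - <<'E'
from h import *
T=snap("top");S=snap("scene")
print("adapter",tri([ray(T,366.3,204.2),ray(S,332,281.9)]), plane(T,(366.3,204.2),.082))
c=[plane(T,p,.095)[:2] for p in((254,181.7),(278.8,198.),(237.3,206.2))]
print(np.round(c,4)); print("load",plane(T,(261.5,220.5),.155)[:2])
print(np.linalg.norm(c[1]-c[2]),(c[1]+c[2])/2)
E
```

```text
adapter (array([ 0.4989099 , -0.31048971,  0.08261976]), np.float64(0.0006682747918133959)) [ 0.49841862 -0.3102302   0.082     ]
[[ 0.5709  0.0364]
 [ 0.5193 -0.0393]
 [ 0.4956  0.088 ]]
load [0.44502563 0.01329739]
0.1295025998675683 [0.5074453  0.02436724]
```

arm_command(
  commands=[1, 0, -1, 0, 0, 0, -0.0372, 1, 0, -1, 0, 0, 0, -0.0372, 1, 0, -1, 0, 0, 0, -0.0372, 1, 0, -1, 0, 0, 0, -0.0371, 1, 0, -1, -1, 0, 0, 0, 1, -0.5, -1, -1, 0, 0, 0, 1, -1, -1, -1, 0, 0, 0, 1, -1, -1, -1, 0, 0, 0],
)

```text
clock: 1.4
tcp_pos: [0.3086, 0.4014, 0.3123]
orientation: [3.141, 0.0, -3.14]
force: [0.1, 0.6, 0.3]
finger_gap: 0.997
gripper_force: 0.0
```

arm_command(
  commands=[1, -1, -1, 0, 0, 0, 0, 1, -1, -1, 0, 0, 0, 0, 1, -1, -1, 0, 0, 0, 0, 1, -1, -1, 0, 0, 0, 0, 1, -1, -1, 0, 0, 0, 0, 1, -1, -1, 0, 0, 0, 0, 1, -1, -1, 0, 0, 0, 0, 1, -0.5, -1, 0, 0, 0, 0],
)

```text
clock: 2.2
tcp_pos: [0.4601, 0.2413, 0.3114]
orientation: [3.141, 0.001, 3.141]
force: [-0.8, 0.5, 0.5]
finger_gap: 0.999
gripper_force: 0.0
```

```bash
python3 - <<'E'
from h import *
s=snap("wrist","w1"); print(robot.state()["tcp_pos"],s["extrinsics"].round(4).tolist())
for k,p in {"t50b":[.5768,.2692,.115],"t15":[.5639,.3469,.119],"t50a":[.4042,.2306,.118],"b3":[.5709,.0364,.095],"b4":[.4956,.088,.095]}.items(): print(k,proj(s,p).round(1))
for b in blobs(s,(95,110,90),(120,255,255),40): print(b)
E
```

```text
[0.46082984 0.23895755 0.31128482] [[-0.0006, 0.9519, 0.3063, 0.3812], [1.0, 0.0008, -0.0006, 0.241], [-0.0008, 0.3063, -0.9519, 0.4537], [0.0, 0.0, 0.0, 1.0]]
t50b [304.8 278.5]
t15 [374.9 270.2]
t50a [269.5 123. ]
b3 [108.4 265.3]
b4 [143.8 205.1]
(np.int32(6750), [285.8, 135.3], [222, 96, 130, 81])
(np.int32(533), [30.7, 170.7], [16, 159, 30, 24])
(np.int32(263), [373.3, 268.0], [365, 259, 19, 20])
(np.int32(643), [304.7, 277.7], [291, 263, 29, 29])
```

View pics/w1.png

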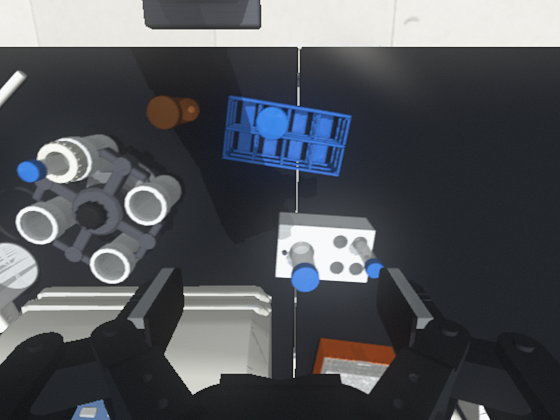

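The wrist view shows the block caps at (305,278) wide and (373,268) narrow, and the rack cap at (272,122). The brown tube is at (165,110), and the rims are at about (148,203) and (112,265). Next I go over the rotor and measure at rest.

arm_command(
  commands=[1, 0, -1, 0, 0, 0, 0, 1, 0, -1, 0, 0, 0, 0, 1, 0, -1, 0, 0, 0, 0, 1, 0, -1, 0, 0, 0, 0, 1, 0, -1, 0, 0, 0, 0, 1, 0, -1, 0, 0, 0, 0, 1, 0, -1, 0, 0, 0, 0, 1, 0, -1, 0, 0, 0, 0],
)

```text
clock: 3.05
tcp_pos: [0.4584, 0.0817, 0.3115]
orientation: [3.141, 0.0, -3.141]
force: [1.0, -0.2, 0.2]
finger_gap: 1.001
gripper_force: 0.0
```

arm_command(
  commands=[1, 0, -1, 0, 0, 0, 0, 1, 0, -1, 0, 0, 0, 0, 1, 0, 0, 0, 0, 0, 0, 1, 0, 0, 0, 0, 0, 0, 1, 0, 0, 0, 0, 0, 0],
)

```text
clock: 3.55
tcp_pos: [0.4586, 0.0429, 0.3114]
orientation: [3.141, 0.0, -3.141]
force: [-0.2, -0.6, -1.2]
finger_gap: 0.997
gripper_force: 0.0
```

```bash
python3 - <<'E'
from h import *
s=snap("wrist","w2"); print(robot.state()["tcp_pos"],s["extrinsics"][:3,3].round(4))
for k,p in {"b2":[.5193,-.0393,.095],"b3":[.5709,.0364,.095],"b4":[.4956,.088,.095],"load":[.445,.0133,.157],"brown":[0,0,0]}.items(): print(k,proj(s,p).round(1))
for b in blobs(s,(95,110,90),(120,255,255),40): print(b)
for b in blobs(s,(0,0,130),(180,50,255),200,(100,60,460,330)): print(b)
E
```

```text
[0.4585827  0.04297408 0.31135305] [0.3799 0.0425 0.4538]
b2 [208.5 226.2]
b3 [274.7 266.8]
b4 [320.4 206.7]
load [247.6 174.3]
brown [ 235.9 -325. ]
(np.int32(5643), [448.3, 136.5], [379, 97, 149, 81])
(np.int32(362), [249.2, 171.7], [239, 161, 21, 22])
(np.int32(319), [550.3, 269.2], [539, 260, 21, 20])
(np.int32(730), [479.2, 278.4], [463, 264, 33, 30])
(np.int32(648), [157.6, 97.8], [131, 72, 54, 53])
(np.int32(451), [445.1, 120.3], [433, 109, 27, 25])
(np.int32(933), [255.1, 157.6], [233, 139, 43, 45])
(np.int32(1122), [319.4, 206.5], [291, 186, 53, 41])
(np.int32(676), [209.9, 225.4], [190, 207, 41, 38])
(np.int32(2038), [443.2, 248.4], [421, 214, 39, 67])
(np.int32(2819), [128.4, 276.9], [100, 244, 70, 81])
(np.int32(838), [275.8, 267.5], [257, 249, 40, 36])
(np.int32(1040), [282.4, 294.8], [184, 290, 193, 10])
(np.int32(4785), [279.8, 317.5], [176, 305, 209, 25])
```

View pics/w2.png

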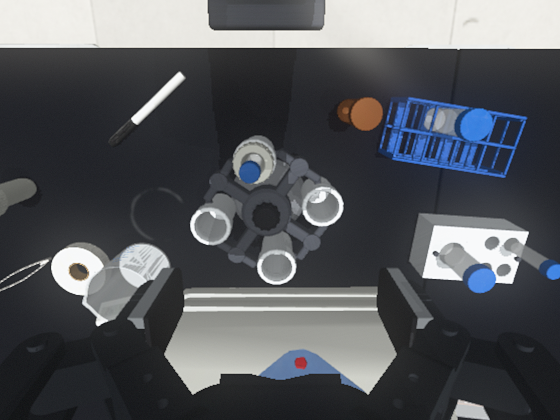

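The wrist view at rest shows rims at (277,267) for b3, (210,226) for b2 and (323,206) for b4. That agrees with the top view within about 2 mm, so I use averages. Next stop is the adapter.

arm_command(
  commands=[1, 0, -1, 0, 0, 0, 0, 1, 0, -1, 0, 0, 0, 0, 1, 0, -1, 0, 0, 0, 0, 1, 0, -1, 0, 0, 0, 0, 1, 0, -1, 0, 0, 0, 0, 1, 0, -1, 0, 0, 0, 0, 1, 0, -1, 0, 0, 0, 0, 1, 0, -1, 0, 0, 0, 0],
)

```text
clock: 4.4
tcp_pos: [0.4589, -0.1178, 0.3113]
orientation: [3.141, 0.0, -3.14]
force: [-0.0, -0.2, -0.3]
finger_gap: 1.003
gripper_force: 0.0
```

arm_command(
  commands=[1, 0, -1, 0.5, 0, 0, 0, 1, 0, -1, 0.5, 0, 0, 0, 1, 0, -1, 0.5, 0, 0, 0, 1, 0.5, -1, 0.5, 0, 0, 0, 1, 0.5, -1, 0, 0, 0, 0, 1, 0.5, -1, 0, 0, 0, 0, 1, 0, 0, 0, 0, 0, 0, 1, 0, 0, 0, 0, 0, 0],
)

```text
clock: 5.2
tcp_pos: [0.429, -0.2373, 0.2713]
orientation: [3.141, 0.0, -3.141]
force: [0.6, 0.1, 1.2]
finger_gap: 1.001
gripper_force: 0.0
```

```bash
python3 - <<'E'
from h import *
s=snap("wrist","w3"); print(robot.state()["tcp_pos"])
print(proj(s,[.4985,-.3104,.082]))
for b in blobs(s,(0,0,110),(180,60,255),200,(150,60,420,330)): print(b, plane(s,b[1],.082).round(4))
E
```

```text
[ 0.42914115 -0.23703253  0.27133369]
[212.35752278 242.97553021]
(np.int32(2956), [284.8, 65.0], [150, 60, 270, 11]) [ 0.3211 -0.2334  0.082 ]
(np.int32(771), [387.0, 123.4], [354, 96, 66, 56]) [ 0.373  -0.1348  0.082 ]
(np.int32(1115), [213.1, 239.2], [193, 209, 41, 51]) [ 0.4941 -0.3093  0.082 ]
(np.int32(2249), [270.8, 301.5], [242, 274, 58, 56]) [ 0.5712 -0.248   0.082 ]
(np.int32(3097), [338.8, 305.9], [307, 275, 76, 55]) [ 0.5769 -0.17    0.082 ]
(np.int32(381), [208.8, 305.1], [177, 290, 60, 35]) [ 0.5761 -0.3192  0.082 ]
```

View pics/w3.png

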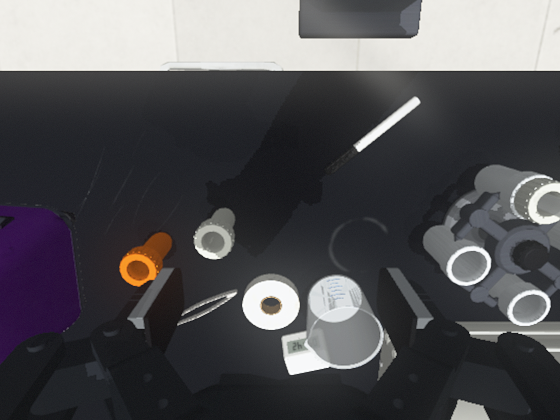

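The white adapter collar is centred at about (213,240), next to the orange one at (140,267), which I leave. Descending on the white one with a reduced opening.

arm_command(
  commands=[0.78, -0.85, -0.91, 0.6, 0, 0, 0, 0.78, -0.85, -0.91, 0.6, 0, 0, 0, 0.78, -0.86, -0.91, 0.6, 0, 0, 0, 0.78, -0.86, -0.91, 0.6, 0, 0, 0, 0.78, 0, 0, 0.7, 0, 0, 0, 0.78, 0, 0, 0.7, 0, 0, 0, 0.78, 0, 0, 0.7, 0, 0, 0, 0.78, 0, 0, 0.5, 0, 0, 0],
)

```text
clock: 6.05
tcp_pos: [0.4963, -0.3091, 0.1698]
orientation: [3.14, -0.002, -3.14]
force: [0.4, 1.2, -0.2]
finger_gap: 0.783
gripper_force: 0.0
```

arm_command(
  commands=[0.78, 0, 0, 0, 0, 0, 0, 0.78, 0, 0, 0, 0, 0, 0],
)

```text
clock: 6.25
tcp_pos: [0.4969, -0.3102, 0.1714]
orientation: [3.141, -0.0, -3.141]
force: [-0.3, -0.5, 0.2]
finger_gap: 0.782
gripper_force: 0.0
```

```bash
python3 - <<'E'
from h import *
s=snap("wrist","w4"); print(robot.state()["tcp_pos"],robot.state()["finger_gap"])
print(proj(s,[.4975,-.3104,.082]))
for b in blobs(s,(0,0,110),(180,60,255),200,(150,60,420,419)): print(b, plane(s,b[1],.082).round(4))
E
```

```text
[ 0.49731724 -0.31056193  0.17196924] 0.7767312234153801
[280.22191828 212.59016766]
(np.int32(2893), [280.4, 206.7], [251, 172, 60, 67]) [ 0.493  -0.3103  0.082 ]
(np.int32(695), [180.2, 288.2], [163, 261, 37, 56]) [ 0.5606 -0.3891  0.082 ]
(np.int32(767), [379.4, 287.7], [360, 260, 38, 57]) [ 0.5598 -0.2323  0.082 ]
(np.int32(5735), [332.6, 312.1], [290, 263, 81, 120]) [ 0.5823 -0.268   0.082 ]
(np.int32(816), [409.5, 285.2], [393, 264, 27, 47]) [ 0.5575 -0.2088  0.082 ]
(np.int32(1216), [246.3, 308.1], [196, 283, 98, 54]) [ 0.5787 -0.3375  0.082 ]
```

View pics/w4.png

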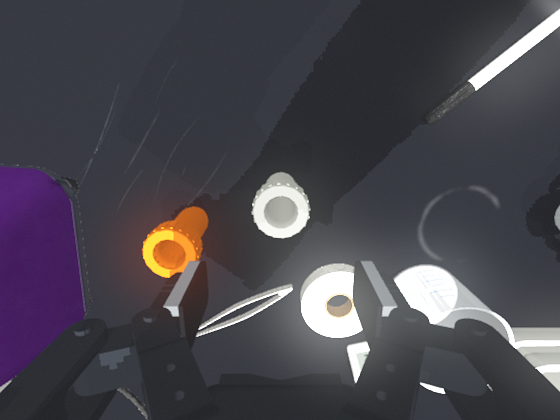

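The collar is centred between the fingers at (281,210), and the orange one is clear of the left finger. Descending and gripping.

arm_command(
  commands=[0.78, 0, 0, 0.8, 0, 0, 0, 0.78, 0, 0, 0.8, 0, 0, 0, 0.78, 0, 0, 0.8, 0, 0, 0, 0.78, 0, 0, 0.8, 0, 0, 0, 0.78, 0, 0, 0.8, 0, 0, 0, 0.78, 0, 0, 0.8, 0, 0, 0, 0.78, 0, 0, 0.8, 0, 0, 0, 0.78, 0, 0, 0, 0, 0, 0],
)

```text
clock: 7.1
tcp_pos: [0.4961, -0.3098, 0.058]
orientation: [3.14, -0.002, -3.141]
force: [-0.6, 0.1, -0.0]
finger_gap: 0.78
gripper_force: 0.0
```

arm_command(
  commands=[0.3, 0, 0, 0, 0, 0, 0, 0.3, 0, 0, 0, 0, 0, 0, 0.3, 0, 0, 0, 0, 0, 0, 0.3, 0, 0, 0, 0, 0, 0, 0.3, 0, 0, 0, 0, 0, 0, 0.3, 0, 0, 0, 0, 0, 0, 0.3, 0, 0, 0, 0, 0, 0],
  newtons=40,
)

```text
clock: 7.8
tcp_pos: [0.4984, -0.3114, 0.0609]
orientation: [-3.14, 0.003, -3.141]
force: [0.2, 0.8, 5.7]
finger_gap: 0.499
gripper_force: 41.0
```

arm_command(
  commands=[0.3, 0, 0, -0.5, 0, 0, 0, 0.3, 0, 0, -1, 0, 0, 0, 0.3, 0, 0, -1, 0, 0, 0, 0.3, 0, 0, -1, 0, 0, 0, 0.3, 0, 0, -1, 0, 0, 0, 0.3, 0, 0, -1, 0, 0, 0, 0.3, 0, 0, -1, 0, 0, 0, 0.3, 0, 0, -1, 0, 0, 0],
)

```text
clock: 8.6
tcp_pos: [0.4967, -0.3103, 0.2103]
orientation: [3.141, -0.001, -3.141]
force: [-0.4, 0.8, -0.7]
finger_gap: 0.498
gripper_force: 40.6
```

arm_command(
  commands=[0.3, 0, 0.6, -1, 0, 0, 0, 0.3, 0, 1, 0, 0, 0, 0, 0.3, 0, 1, 0, 0, 0, 0, 0.3, 0, 1, 0, 0, 0, 0, 0.3, 0, 1, 0, 0, 0, 0, 0.3, 0, 1, 0, 0, 0, 0, 0.3, 0, 1, 0, 0, 0, 0, 0.3, 0, 1, 0, 0, 0, 0],
)

```text
clock: 9.4
tcp_pos: [0.4953, -0.1557, 0.2273]
orientation: [3.14, -0.004, -3.14]
force: [0.8, 0.5, -1.1]
finger_gap: 0.495
gripper_force: 40.6
```

arm_command(
  commands=[0.3, 0, 1, 0, 0, 0, 0, 0.3, 0, 1, 0, 0, 0, 0, 0.3, -0.6, 1, 0, 0, 0, 0, 0.3, -0.6, 1, 0, 0, 0, 0, 0.3, -0.6, 1, 0, 0, 0, 0, 0.3, -0.6, 1, 0, 0, 0, 0, 0.3, -0.6, 1, 0, 0, 0, 0, 0.3, -0.6, 1, 0, 0, 0, 0],
)

```text
clock: 10.2
tcp_pos: [0.5673, 0.0039, 0.2273]
orientation: [3.141, -0.004, -3.14]
force: [0.0, 0.7, -0.4]
finger_gap: 0.497
gripper_force: 40.6
```

arm_command(
  commands=[0.3, 0, 1, 0, 0, 0, 0, 0.3, 0, 0.85, 0, 0, 0, 0, 0.3, 0, 0, 0, 0, 0, 0, 0.3, 0, 0, 0, 0, 0, 0, 0.3, 0, 0, 0, 0, 0, 0],
)

```text
clock: 10.7
tcp_pos: [0.5685, 0.0382, 0.229]
orientation: [-3.141, -0.001, -3.142]
force: [0.4, -0.8, 0.3]
finger_gap: 0.499
gripper_force: 40.6
```

```bash
python3 - <<'E'
from h import *
s=snap("wrist","w5"); t=snap("top"); st=robot.state(); print(st["tcp_pos"],st["orientation"],st["finger_gap"])
S=snap("scene","s5")
cv2.imwrite("pics/z5.png",np.hstack([s["color"][120:330,180:380,::-1],cv2.resize(S["color"][110:250,210:300,::-1],(135,210)),cv2.resize(t["color"][160:240,220:300,::-1],(210,210))]))
E
```

```text
[0.5688473  0.03784778 0.22924675] [-3.14140479e+00 -1.13510138e-04  3.14094640e+00] 0.500233706186852
```

View pics/z5.png

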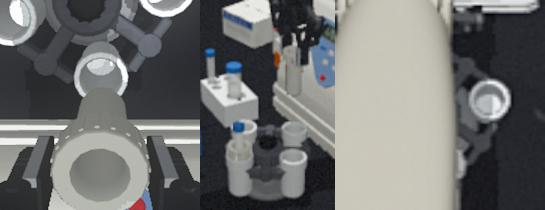

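The adapter hangs upright in the fingers with its collar at wrist (279,291), and bucket_3's rim is at about (283,195). Computing the offset.

```bash
python3 - <<'E'
from h import *
s=snap("wrist","w5")
for b in blobs(s,(0,0,130),(180,60,255),150,(200,100,360,240)): print(b)
tz=robot.state()["tcp_pos"][2]
print(plane(s,(283,195),.095), plane(s,(279,291),tz+.022))
E
```

```text
(np.int32(253), [304.8, 120.1], [297, 100, 18, 40])
(np.int32(1311), [338.9, 116.7], [317, 100, 43, 37])
(np.int32(664), [206.7, 136.4], [200, 109, 18, 54])
(np.int32(1446), [281.8, 189.2], [254, 163, 55, 54])
[0.56897037 0.03992112 0.095     ] [0.5653946  0.03709994 0.25135092]
```

arm_command(
  commands=[0.3, -0.1, 0.05, 0.8, 0, 0, 0, 0.3, 0, 0, 0.8, 0, 0, 0, 0.3, 0, 0, 0.8, 0, 0, 0, 0.3, 0, 0, 0.6, 0, 0, 0, 0.3, 0, 0, 0.6, 0, 0, 0, 0.3, 0, 0, 0.4, 0, 0, 0, 0.3, 0, 0, 0.4, 0, 0, 0, 0.3, 0, 0, 0.4, 0, 0, 0],
)

```text
clock: 11.7
tcp_pos: [0.5733, 0.0386, 0.1351]
orientation: [-3.139, 0.005, 3.142]
force: [0.1, -0.7, 1.3]
finger_gap: 0.498
gripper_force: 41.3
```

arm_command(
  commands=[0.3, 0, 0, 0.4, 0, 0, 0, 0.3, 0, 0, 0.4, 0, 0, 0, 0.3, 0, 0, 0.4, 0, 0, 0, 0.3, 0, 0, 0.3, 0, 0, 0, 0.3, 0, 0, 0.2, 0, 0, 0, 0.3, 0, 0, 0, 0, 0, 0, 0.3, 0, 0, 0, 0, 0, 0],
)

```text
clock: 12.4
tcp_pos: [0.5708, 0.0391, 0.0987]
orientation: [-3.141, -0.001, -3.141]
force: [2.4, -4.9, -3.0]
finger_gap: 0.495
gripper_force: 40.9
```

arm_command(
  commands=[0.68, 0, 0, 0, 0, 0, 0, 0.68, 0, 0, 0, 0, 0, 0, 0.68, 0, 0, 0, 0, 0, 0, 0.68, 0, 0, -0.5, 0, 0, 0, 0.68, 0, 0, -1, 0, 0, 0, 0.68, 0, 0, -1, 0, 0, 0, 0.68, 0, 0, -1, 0, 0, 0, 0.68, 0, 0, -1, 0, 0, 0],
)

```text
clock: 13.2
tcp_pos: [0.571, 0.0398, 0.1911]
orientation: [3.141, 0.001, -3.141]
force: [-0.5, 0.1, 1.0]
finger_gap: 0.677
gripper_force: 0.0
```

arm_command(
  commands=[0.68, 1, 0, -1, 0, 0, 0, 0.68, 1, 0, -1, 0, 0, 0, 0.68, 1, 0, -1, 0, 0, 0, 0.68, 1, 0, -1, 0, 0, 0, 0.68, 1, 0, 0, 0, 0, 0, 0.68, 0, 0, 0, 0, 0, 0, 0.68, 0, 0, 0, 0, 0, 0],
)

```text
clock: 13.9
tcp_pos: [0.4712, 0.0396, 0.27]
orientation: [3.141, 0.002, -3.141]
force: [0.1, 0.2, -0.5]
finger_gap: 0.682
gripper_force: 0.0
```

```bash
python3 - <<'E'
from h import *
s=snap("wrist","w6"); S=snap("scene","s6"); print(robot.state()["tcp_pos"])
for z in(.115,.120): print(proj(s,[.5705,.0385,z]),proj(S,[.5705,.0385,z]))
cv2.imwrite("pics/z6.png",np.hstack([cv2.resize(s["color"][120:330,130:400,::-1],(540,420)),cv2.resize(S["color"][170:250,210:290,::-1],(250,420))]))
E
```

```text
[0.47161202 0.0394821  0.26928304]
[279.13482265 283.95994574] [271.62854396 188.54058016]
[279.11960453 286.61960147] [271.65453456 186.95073767]
```

View pics/z6.png

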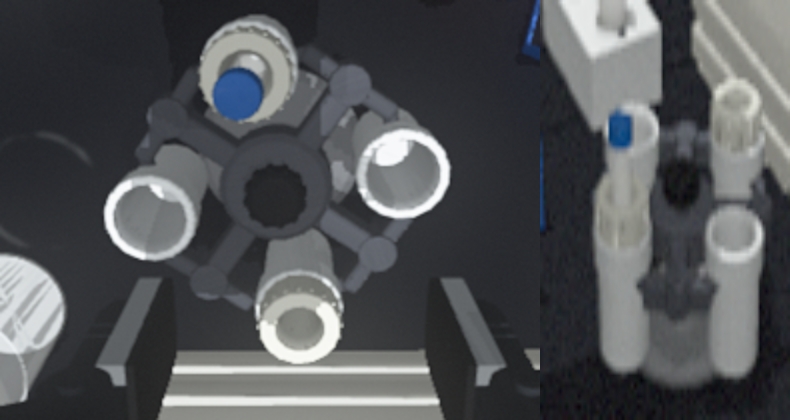

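The adapter collar at wrist (279,283) matches the predicted seated height, and it looks like bucket_1's. Next is tube_15.

arm_command(
  commands=[0.55, 0, 1, 0, 0, 0, 0, 0.55, 0, 1, 0, 0, 0, 0, 0.55, 0, 1, 0, 0, 0, 0, 0.55, 0, 1, 0, 0, 0, 0, 0.55, 0, 1, 0, 0, 0, 0, 0.55, 0, 1, 0, 0, 0, 0, 0.55, 0, 1, 0, 0, 0, 0, 0.55, 0, 1, 0, 0, 0, 0],
)

```text
clock: 14.8
tcp_pos: [0.4715, 0.2005, 0.2686]
orientation: [-3.141, -0.001, -3.141]
force: [0.5, 0.2, -0.3]
finger_gap: 0.548
gripper_force: 0.0
```

arm_command(
  commands=[0.55, 0, 1, 0, 0, 0, 0, 0.55, 0, 1, 0, 0, 0, 0, 0.55, 0, 1, 0, 0, 0, 0, 0.55, 0, 1, 0, 0, 0, 0, 0.55, 0, 1, 0, 0, 0, 0, 0.55, 0, 0.5, 0, 0, 0, 0, 0.55, 0, 0, 0, 0, 0, 0, 0.55, 0, 0, 0, 0, 0, 0],
)

```text
clock: 15.6
tcp_pos: [0.471, 0.3091, 0.2689]
orientation: [-3.141, -0.001, -3.141]
force: [0.1, -0.6, -1.2]
finger_gap: 0.549
gripper_force: 0.0
```

```bash
python3 - <<'E'
from h import *
s=snap("wrist","w7"); T=snap("top"); print(robot.state()["tcp_pos"])
print(proj(s,[.5639,.3469,.119]),proj(s,[.5768,.2692,.115]),proj(s,[.4042,.2306,.118]))
for b in blobs(s,(95,110,90),(120,255,255),40): print(b, plane(s,b[1],.118)[:2].round(4))
E
```

```text
[0.47098708 0.30870235 0.26913534]
[318.78702602 281.56855556] [240.86561522 290.64012053] [187.76033312 113.35158255]
(np.int32(7189), [223.5, 129.2], [151, 84, 143, 91]) [0.4172 0.2601]
(np.int32(362), [318.5, 278.9], [309, 268, 20, 22]) [0.5615 0.3466]
(np.int32(784), [243.1, 289.0], [230, 273, 28, 33]) [0.5731 0.2719]
```

arm_command(
  commands=[0.55, -0.77, 0.32, 0.5, 0, 0, 0, 0.55, -0.77, 0.32, 0.5, 0, 0, 0, 0.55, -0.77, 0.32, 0.5, 0, 0, 0, 0.55, -0.77, 0.32, 0.5, 0, 0, 0, 0.55, -0.76, 0.31, 0.5, 0, 0, 0, 0.55, -0.76, 0.31, 0.5, 0, 0, 0, 0.55, 0, 0, 0.45, 0, 0, 0, 0.55, 0, 0, 0, 0, 0, 0],
)

```text
clock: 16.5
tcp_pos: [0.5617, 0.3461, 0.1984]
orientation: [-3.14, -0.004, 3.141]
force: [0.3, -0.1, 0.3]
finger_gap: 0.547
gripper_force: 0.0
```

```bash
python3 - <<'E'
from h import *
s=snap("wrist","w8"); print(robot.state()["tcp_pos"])
print(proj(s,[.563,.3468,.124]))
for b in blobs(s,(95,110,90),(120,255,255),40): print(b, plane(s,b[1],.118)[:2].round(4))
E
```

```text
[0.56179334 0.34639608 0.19944788]
[281.73342531 220.93851556]
(np.int32(10280), [167.5, 36.1], [53, 0, 202, 85]) [0.447  0.2778]
(np.int32(641), [281.1, 216.1], [268, 201, 27, 30]) [0.5616 0.3464]
(np.int32(1684), [175.9, 232.1], [152, 209, 48, 47]) [0.5738 0.2711]
(np.int32(337), [540.0, 369.7], [515, 361, 45, 19]) [0.6951 0.5596]
```

arm_command(
  commands=[0.55, 0, 0, 0.7, 0, 0, 0, 0.55, 0, 0, 0.7, 0, 0, 0, 0.55, 0, 0, 0.7, 0, 0, 0, 0.55, 0, 0, 0.7, 0, 0, 0, 0.55, 0, 0, 0.7, 0, 0, 0, 0.55, 0, 0, 0.7, 0, 0, 0, 0.55, 0, 0, 0.7, 0, 0, 0, 0.55, 0, 0, 0, 0, 0, 0],
)

```text
clock: 17.35
tcp_pos: [0.561, 0.3465, 0.0992]
orientation: [-3.139, -0.005, -3.141]
force: [0.1, -0.1, 0.2]
finger_gap: 0.549
gripper_force: 0.0
```

arm_command(
  commands=[0.1, 0, 0, 0, 0, 0, 0, 0.1, 0, 0, 0, 0, 0, 0, 0.1, 0, 0, 0, 0, 0, 0, 0.1, 0, 0, 0, 0, 0, 0, 0.1, 0, 0, 0, 0, 0, 0, 0.1, 0, 0, 0, 0, 0, 0, 0.1, 0, 0, 0, 0, 0, 0, 0.1, 0, 0, 0, 0, 0, 0],
  newtons=30,
)

```text
clock: 18.15
tcp_pos: [0.5634, 0.3477, 0.1029]
orientation: [3.141, 0.001, -3.141]
force: [-0.1, -0.2, 2.7]
finger_gap: 0.216
gripper_force: 29.4
```

arm_command(
  commands=[0.1, 0, 0, -0.5, 0, 0, 0, 0.1, 0, 0, -1, 0, 0, 0, 0.1, 0, 0, -1, 0, 0, 0, 0.1, 0, 0, -1, 0, 0, 0, 0.1, 0, 0, -1, 0, 0, 0, 0.1, 0, 0, -1, 0, 0, 0, 0.1, 0, 0, -1, 0, 0, 0, 0.1, 0, 0, -1, 0, 0, 0],
)

```text
clock: 18.95
tcp_pos: [0.5626, 0.3472, 0.2534]
orientation: [-3.141, -0.0, -3.141]
force: [1.3, -0.6, -0.4]
finger_gap: 0.215
gripper_force: 29.4
```

arm_command(
  commands=[0.1, 0, -0.5, -1, 0, 0, 0, 0.1, 0, -1, -0.6, 0, 0, 0, 0.1, 0, -1, 0, 0, 0, 0, 0.1, 0, -1, 0, 0, 0, 0, 0.1, 0, -1, 0, 0, 0, 0, 0.1, 0, -1, 0, 0, 0, 0, 0.1, 0, -1, 0, 0, 0, 0, 0.1, 0, -1, 0, 0, 0, 0],
)

```text
clock: 19.75
tcp_pos: [0.5616, 0.1948, 0.2824]
orientation: [-3.141, -0.003, 3.141]
force: [0.3, 1.7, -0.2]
finger_gap: 0.222
gripper_force: 29.4
```

arm_command(
  commands=[0.1, 0, -1, 0, 0, 0, 0, 0.1, 0, -1, 0, 0, 0, 0, 0.1, 0, -1, 0, 0, 0, 0, 0.1, 0, -1, 0, 0, 0, 0, 0.1, 0, -1, 0, 0, 0, 0, 0.1, -0.1, -1, 0, 0, 0, 0, 0.1, -0.1, -1, 0, 0, 0, 0, 0.1, -0.1, -0.8, 0, 0, 0, 0],
)

```text
clock: 20.55
tcp_pos: [0.5675, 0.0392, 0.2826]
orientation: [-3.141, -0.003, 3.14]
force: [-0.2, -0.1, -0.3]
finger_gap: 0.213
gripper_force: 29.4
```

arm_command(
  commands=[0.1, 0, 0, 0, 0, 0, 0, 0.1, 0, 0, 0, 0, 0, 0, 0.1, 0, 0, 0, 0, 0, 0],
)

```text
clock: 20.85
tcp_pos: [0.5687, 0.0417, 0.284]
orientation: [3.141, -0.001, -3.141]
force: [-0.0, -0.4, -0.2]
finger_gap: 0.218
gripper_force: 29.4
```

```bash
python3 - <<'E'
from h import *
s=snap("wrist","w9"); S=snap("scene","s9"); print(robot.state()["tcp_pos"],robot.state()["finger_gap"])
p=[.5705,.0385,.115]
print(proj(s,p),proj(S,p))
cv2.imwrite("pics/z9.png",np.hstack([cv2.resize(s["color"][120:330,190:370,::-1],(480,560)),cv2.resize(S["color"][90:230,240:310,::-1],(280,560))]))
E
```

```text
[0.56885462 0.04206137 0.28419847] 0.21414980310188753
[277.03320457 187.05102982] [271.62854396 188.54058016]
```

View pics/z9.png

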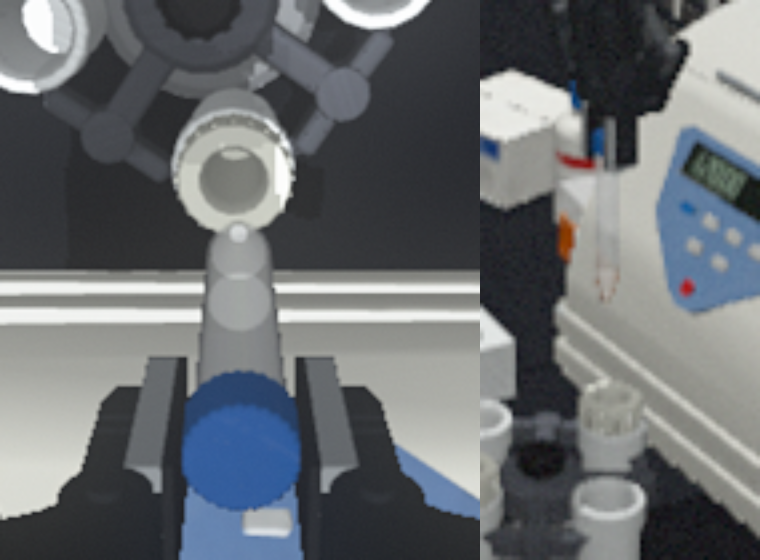

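The tube tip is at wrist (279,206) and the adapter bore at (278,186). I apply a small correction and lower.

arm_command(
  commands=[0.1, -0.13, -0.12, 0.6, 0, 0, 0, 0.1, 0, 0, 0.8, 0, 0, 0, 0.1, 0, 0, 0.8, 0, 0, 0, 0.1, 0, 0, 0.8, 0, 0, 0, 0.1, 0, 0, 0.5, 0, 0, 0, 0.1, 0, 0, 0.4, 0, 0, 0, 0.1, 0, 0, 0.4, 0, 0, 0, 0.1, 0, 0, 0.4, 0, 0, 0],
)

```text
clock: 21.75
tcp_pos: [0.572, 0.0391, 0.1901]
orientation: [-3.142, 0.001, -3.141]
force: [0.5, 0.8, 0.1]
finger_gap: 0.215
gripper_force: 29.4
```

arm_command(
  commands=[0.1, 0, 0, 0.4, 0, 0, 0, 0.1, 0, 0, 0.4, 0, 0, 0, 0.1, 0, 0, 0.4, 0, 0, 0, 0.1, 0, 0, 0.4, 0, 0, 0, 0.1, 0, 0, 0.4, 0, 0, 0, 0.1, 0, 0, 0.4, 0, 0, 0, 0.1, 0, 0, 0.2, 0, 0, 0, 0.1, 0, 0, 0, 0, 0, 0],
)

```text
clock: 22.55
tcp_pos: [0.5711, 0.0391, 0.1375]
orientation: [3.141, -0.001, -3.141]
force: [-0.0, 0.6, -0.3]
finger_gap: 0.214
gripper_force: 29.4
```

arm_command(
  commands=[0.45, 0, 0, 0, 0, 0, 0, 0.45, 0, 0, 0, 0, 0, 0, 0.45, 0, 0, 0, 0, 0, 0, 0.45, 0, 0, -0.6, 0, 0, 0, 0.45, 0, 0, -1, 0, 0, 0, 0.45, 0, 0, -1, 0, 0, 0, 0.45, 0, 0, -1, 0, 0, 0, 0.45, 0, 0, -1, 0, 0, 0],
)

```text
clock: 23.35
tcp_pos: [0.5719, 0.0391, 0.2324]
orientation: [-3.142, 0.001, -3.141]
force: [0.0, 0.0, -0.4]
finger_gap: 0.449
gripper_force: 0.0
```

arm_command(
  commands=[0.65, 0.5, 0, -1, 0, 0, 0, 0.65, 1, 0, -1, 0, 0, 0, 0.65, 1, 0.5, 0, 0, 0, 0, 0.65, 1, 1, 0, 0, 0, 0, 0.65, 1, 1, 0, 0, 0, 0, 0.65, 0, 1, 0, 0, 0, 0, 0.65, 0, 0, 0, 0, 0, 0, 0.65, 0, 0, 0, 0, 0, 0],
)

```text
clock: 24.15
tcp_pos: [0.4819, 0.109, 0.2712]
orientation: [-3.141, 0.002, -3.14]
force: [-0.4, -0.2, 0.6]
finger_gap: 0.647
gripper_force: 0.0
```

```bash
python3 - <<'E'
from h import *
s=snap("wrist","w10"); S=snap("scene","s10");T=snap("top","t10"); print(robot.state()["tcp_pos"])
p=[.5705,.0385,.155]
print(proj(s,p),proj(S,p),proj(T,p))
for n,q in(("w",s),("S",S),("T",T)):
  for b in blobs(q,(95,110,90),(120,255,255),20,(130,130,460,330)): print(n,b)
E
```

```text
[0.48202985 0.10840576 0.2706077 ]
[200.72496219 296.21665353] [271.83965962 175.62665472] [252.56212988 178.39817173]
w (np.int32(2137), [405.0, 142.8], [340, 130, 120, 33])
w (np.int32(587), [159.0, 152.5], [145, 140, 30, 27])
w (np.int32(861), [440.7, 278.6], [423, 262, 36, 33])
S (np.int32(75), [232.1, 154.3], [227, 151, 11, 8])
S (np.int32(649), [189.9, 193.3], [173, 170, 38, 49])
S (np.int32(34), [272.5, 176.4], [270, 174, 6, 6])
S (np.int32(44), [235.1, 194.2], [232, 191, 7, 7])
T (np.int32(77), [176.8, 179.4], [172, 175, 10, 10])
T (np.int32(33), [251.3, 177.0], [248, 174, 7, 7])
T (np.int32(389), [174.0, 229.0], [163, 216, 23, 27])
T (np.int32(32), [261.5, 220.5], [259, 218, 6, 6])
```

tube_15's cap is at scene (272,176) and top (251,177), the same height as the loaded one, so it is seated. Next is tube_50_b.

arm_command(
  commands=[0.65, -0.5, 1, 0, 0, 0, 0, 0.65, -0.5, 1, 0, 0, 0, 0, 0.65, -0.6, 1, 0, 0, 0, 0, 0.65, -0.6, 1, 0.6, 0, 0, 0, 0.65, -0.6, 1, 0.6, 0, 0, 0, 0.65, -0.6, 1, 0.6, 0, 0, 0, 0.65, -0.6, 1, 0.6, 0, 0, 0, 0.65, -0.6, 1, 0.6, 0, 0, 0],
)

```text
clock: 25.1
tcp_pos: [0.5746, 0.269, 0.2095]
orientation: [-3.141, -0.0, 3.141]
force: [0.5, -0.9, 0.8]
finger_gap: 0.648
gripper_force: 0.0
```

arm_command(
  commands=[0.65, 0, 0, 0, 0, 0, 0, 0.65, 0, 0, 0, 0, 0, 0, 0.65, 0, 0, 0, 0, 0, 0],
)

```text
clock: 25.4
tcp_pos: [0.5737, 0.2681, 0.2108]
orientation: [-3.141, 0.0, 3.141]
force: [0.5, -0.3, 0.7]
finger_gap: 0.653
gripper_force: 0.0
```

```bash
python3 - <<'E'
from h import *
s=snap("wrist","w11"); print(robot.state()["tcp_pos"])
T=snap("top");S=snap("scene"); print(tri([ray(T,251.3,177),ray(S,272.5,176.4)]))
for b in blobs(s,(95,110,90),(120,255,255),40,(150,120,420,330)): print(b, plane(s,b[1],.116)[:2].round(4))
E
```

```text
[0.57371148 0.26814749 0.21112704]
(array([0.57560082, 0.04254106, 0.14917475]), np.float64(0.0002333308404931844))
(np.int32(1386), [283.1, 211.6], [263, 190, 42, 43]) [0.5753 0.27  ]
```

arm_command(
  commands=[0.65, -0.1, 0.09, 0.8, 0, 0, 0, 0.65, 0, 0, 0.8, 0, 0, 0, 0.65, 0, 0, 0.8, 0, 0, 0, 0.65, 0, 0, 0.8, 0, 0, 0, 0.65, 0, 0, 0.8, 0, 0, 0, 0.65, 0, 0, 0.9, 0, 0, 0, 0.65, 0, 0, 0.85, 0, 0, 0, 0.65, 0, 0, 0, 0, 0, 0],
)

```text
clock: 26.35
tcp_pos: [0.5727, 0.2697, 0.0916]
orientation: [-3.139, -0.006, -3.141]
force: [-0.1, -0.4, -0.4]
finger_gap: 0.654
gripper_force: 0.0
```

arm_command(
  commands=[0.2, 0, 0, 0, 0, 0, 0, 0.2, 0, 0, 0, 0, 0, 0, 0.2, 0, 0, 0, 0, 0, 0, 0.2, 0, 0, 0, 0, 0, 0, 0.2, 0, 0, 0, 0, 0, 0, 0.2, 0, 0, 0, 0, 0, 0, 0.2, 0, 0, 0, 0, 0, 0, 0.2, 0, 0, 0, 0, 0, 0],
  newtons=40,
)

```text
clock: 27.15
tcp_pos: [0.576, 0.2711, 0.0959]
orientation: [3.141, 0.001, -3.141]
force: [0.1, -0.4, 3.1]
finger_gap: 0.357
gripper_force: 39.6
```

arm_command(
  commands=[0.2, 0, 0, -0.5, 0, 0, 0, 0.2, 0, 0, -1, 0, 0, 0, 0.2, 0, 0, -1, 0, 0, 0, 0.2, 0, 0, -1, 0, 0, 0, 0.2, 0, 0, -1, 0, 0, 0, 0.2, 0, 0, -1, 0, 0, 0, 0.2, 0, 0, -1, 0, 0, 0, 0.2, 0.4, -1, -1, 0, 0, 0],
)

```text
clock: 27.95
tcp_pos: [0.5679, 0.2521, 0.2462]
orientation: [3.141, 0.001, -3.139]
force: [-0.2, -0.7, -1.3]
finger_gap: 0.356
gripper_force: 39.7
```

arm_command(
  commands=[0.2, 0.4, -1, 0, 0, 0, 0, 0.2, 0.4, -1, 0, 0, 0, 0, 0.2, 0.5, -1, 0, 0, 0, 0, 0.2, 0.5, -1, 0, 0, 0, 0, 0.2, 0.5, -1, 0, 0, 0, 0, 0.2, 0.5, -1, 0, 0, 0, 0, 0.2, 0.5, -1, 0, 0, 0, 0, 0.2, 0.3, -1, 0, 0, 0, 0],
)

```text
clock: 28.75
tcp_pos: [0.4943, 0.0901, 0.2455]
orientation: [-3.141, -0.001, -3.141]
force: [0.9, -0.8, -1.1]
finger_gap: 0.354
gripper_force: 39.7
```

arm_command(
  commands=[0.2, 0, -0.1, 0, 0, 0, 0, 0.2, 0, 0, 0, 0, 0, 0, 0.2, 0, 0, 0, 0, 0, 0],
)

```text
clock: 29.05
tcp_pos: [0.4959, 0.0893, 0.2455]
orientation: [3.141, 0.0, -3.141]
force: [-0.2, 0.5, -0.8]
finger_gap: 0.358
gripper_force: 39.7
```

```bash
python3 - <<'E'
from h import *
s=snap("wrist","w12"); t=robot.state()["tcp_pos"]; print(t,robot.state()["finger_gap"])
print("b4",proj(s,[.4956,.0893,.095]),"tip",proj(s,t-[0,0,.09]))
for b in blobs(s,(0,0,140),(180,60,255),150,(200,120,360,260)): print(b)
cv2.imwrite("pics/z12.png",cv2.resize(s["color"][120:330,190:370,::-1],(480,560)))
E
```

```text
[0.49589925 0.08946407 0.24538875] 0.35214174997549774
b4 [280.37639538 189.70597875] tip [280.65155334 211.48938867]
(np.int32(561), [207.7, 138.1], [200, 120, 21, 46])
(np.int32(3476), [280.8, 209.7], [256, 157, 52, 100])
(np.int32(196), [226.6, 248.6], [205, 242, 47, 18])
```

View pics/z12.png

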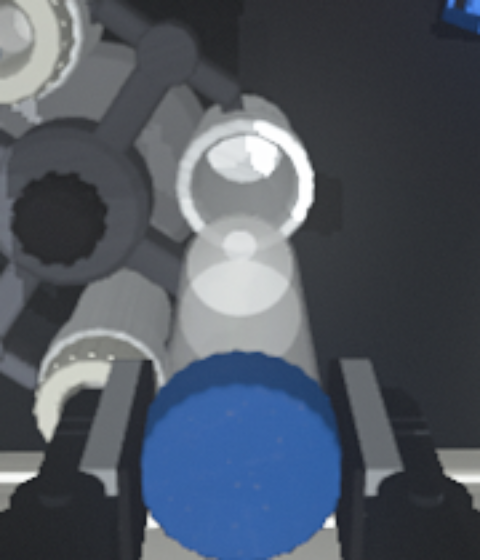

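The tube is directly behind the bucket_4 rim, which is at wrist (282,190), about 1 mm from prediction. Lowering.

arm_command(
  commands=[0.2, 0, 0.05, 0.8, 0, 0, 0, 0.2, 0, 0, 0.8, 0, 0, 0, 0.2, 0, 0, 0.6, 0, 0, 0, 0.2, 0, 0, 0.5, 0, 0, 0, 0.2, 0, 0, 0.5, 0, 0, 0, 0.2, 0, 0, 0.5, 0, 0, 0, 0.2, 0, 0, 0.5, 0, 0, 0, 0.2, 0, 0, 0.5, 0, 0, 0],
)

```text
clock: 29.9
tcp_pos: [0.4957, 0.0898, 0.1507]
orientation: [3.142, 0.0, -3.141]
force: [-0.3, -0.4, -1.6]
finger_gap: 0.357
gripper_force: 39.7
```

arm_command(
  commands=[0.2, 0, 0, 0.5, 0, 0, 0, 0.2, 0, 0, 0.5, 0, 0, 0, 0.2, 0, 0, 0.4, 0, 0, 0, 0.2, 0, 0, 0.25, 0, 0, 0, 0.2, 0, 0, 0, 0, 0, 0, 0.2, 0, 0, 0, 0, 0, 0],
)

```text
clock: 30.5
tcp_pos: [0.4958, 0.0898, 0.1184]
orientation: [-3.142, 0.0, -3.141]
force: [-0.5, 0.8, -0.4]
finger_gap: 0.357
gripper_force: 39.7
```

arm_command(
  commands=[0.55, 0, 0, 0, 0, 0, 0, 0.55, 0, 0, 0, 0, 0, 0, 0.55, 0, 0, 0, 0, 0, 0, 0.55, 0, 0, -0.6, 0, 0, 0, 0.55, 0, 0, -1, 0, 0, 0, 0.55, 0, 0, -1, 0, 0, 0, 0.55, 0, 0, -1, 0, 0, 0, 0.55, 0, 0, -1, 0, 0, 0],
)

```text
clock: 31.3
tcp_pos: [0.4958, 0.0899, 0.2123]
orientation: [3.142, 0.001, -3.141]
force: [-0.1, -0.7, 0.1]
finger_gap: 0.544
gripper_force: 0.0
```

arm_command(
  commands=[0.65, 0, 0, -1, 0, 0, 0, 0.65, 0, 0, -1, 0, 0, 0, 0.65, 0.8, 1, 0, 0, 0, 0, 0.65, 0.8, 1, 0, 0, 0, 0, 0.65, 0.8, 1, 0, 0, 0, 0, 0.65, 0.8, 1, 0, 0, 0, 0, 0.65, 0.7, 1, 0, 0, 0, 0, 0.65, 0.7, 1, 0, 0, 0, 0],
)

```text
clock: 32.1
tcp_pos: [0.4031, 0.2106, 0.2515]
orientation: [3.141, 0.001, -3.141]
force: [0.1, 0.1, -0.7]
finger_gap: 0.648
gripper_force: 0.0
```

arm_command(
  commands=[0.65, 0, 1, 0, 0, 0, 0, 0.65, 0, 0, 0, 0, 0, 0, 0.65, 0, 0, 0, 0, 0, 0, 0.65, 0, 0, 0, 0, 0, 0],
)

```text
clock: 32.5
tcp_pos: [0.4038, 0.2293, 0.2507]
orientation: [-3.141, 0.0, 3.141]
force: [-0.5, -0.5, -1.5]
finger_gap: 0.651
gripper_force: 0.0
```

```bash
python3 - <<'E'
from h import *
s=snap("wrist","w13"); S=snap("scene","s13"); print(robot.state()["tcp_pos"])
for z in (.11,.12,.13): print(proj(s,[.4042,.2306,z]))
for lo in ((95,110,150),(100,150,120),(100,150,150)): print([b for b in blobs(s,lo,(115,255,255),300,(150,60,420,330))])
z=np.hstack([cv2.resize(s["color"][90:300,190:370,::-1],(480,560)),cv2.resize(S["color"][160:230,165:205,::-1],(320,560))])
cv2.imwrite("pics/z13.png",z)
E
```

```text
[0.4038027  0.22911705 0.25048256]
[282.06725815 193.39228433]
[282.12316106 196.5746257 ]
[282.18293936 199.97757789]
[(np.int32(3808), [313.3, 191.2], [244, 149, 129, 91])]
[(np.int32(6375), [300.0, 190.8], [229, 148, 144, 92])]
[(np.int32(3791), [313.4, 191.2], [244, 149, 129, 91])]
```

View pics/z13.png

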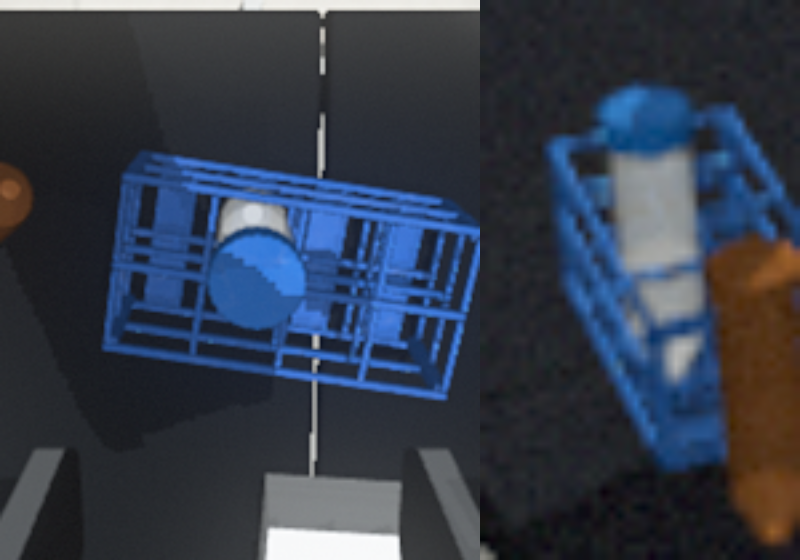

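The cap top is at wrist (286.7,194) and scene (185.6,174), standing in the rack's second cell.

```bash
python3 - <<'E'
from h import *
s=snap("wrist");S=snap("scene");T=snap("top")
r=[ray(s,286.7,194.2),ray(S,185.6,174),ray(T,188.9,236.7)]
print(tri(r),tri(r[:2]),plane(s,(286.7,194.2),.115),plane(s,(286.7,194.2),.125))
# brown tube nearest
for b in blobs(s,(3,100,40),(20,255,255),40,(0,60,300,330)): print(b,plane(s,b[1],.11))
E
```

```text
(array([0.40426374, 0.23280491, 0.11500725]), np.float64(0.0022045156772318845)) (array([0.4053703 , 0.23408496, 0.11412708]), np.float64(0.0016683234488560161)) [0.40343271 0.23442419 0.115     ] [0.40061234 0.23422694 0.125     ]
(np.int32(1862), [171.5, 175.5], [143, 151, 60, 51]) [0.38818079 0.13526544 0.11      ]
```

arm_command(
  commands=[0.65, 0, 0.25, 1, 0, 0, 0, 0.65, 0, 0, 1, 0, 0, 0, 0.65, 0, 0, 1, 0, 0, 0, 0.65, 0, 0, 1, 0, 0, 0, 0.65, 0, 0, 1, 0, 0, 0, 0.65, 0, 0, 1, 0, 0, 0, 0.65, 0, 0, 1, 0, 0, 0, 0.65, 0, 0, 0.95, 0, 0, 0],
)

```text
clock: 33.55
tcp_pos: [0.4036, 0.2345, 0.0905]
orientation: [-3.142, -0.0, 3.141]
force: [-1.1, 1.0, -0.4]
finger_gap: 0.65
gripper_force: 0.0
```

arm_command(
  commands=[0.65, 0, 0, 0, 0, 0, 0, 0.2, 0, 0, 0, 0, 0, 0, 0.2, 0, 0, 0, 0, 0, 0, 0.2, 0, 0, 0, 0, 0, 0, 0.2, 0, 0, 0, 0, 0, 0, 0.2, 0, 0, 0, 0, 0, 0, 0.2, 0, 0, 0, 0, 0, 0, 0.2, 0, 0, 0, 0, 0, 0],
  newtons=40,
)

```text
clock: 34.35
tcp_pos: [0.4045, 0.2352, 0.0922]
orientation: [3.141, 0.002, -3.141]
force: [0.2, -0.8, 4.8]
finger_gap: 0.355
gripper_force: 39.8
```

arm_command(
  commands=[0.2, 0, 0, -0.5, 0, 0, 0, 0.2, 0, 0, -1, 0, 0, 0, 0.2, 0, 0, -1, 0, 0, 0, 0.2, 0, 0, -1, 0, 0, 0, 0.2, 0, 0, -1, 0, 0, 0, 0.2, 0, 0, -1, 0, 0, 0, 0.2, 0, 0, -1, 0, 0, 0, 0.2, 0, 0, -1, 0, 0, 0],
)

```text
clock: 35.15
tcp_pos: [0.4027, 0.2345, 0.242]
orientation: [-3.141, -0.001, -3.141]
force: [0.1, -0.2, -0.7]
finger_gap: 0.354
gripper_force: 39.7
```

arm_command(
  commands=[0.2, 0, 0, -1, 0, 0, 0, 0.2, 0, 0, -1, 0, 0, 0, 0.2, 0, 0, -0.5, 0, 0, 0, 0.2, -0.4, -1, 0, 0, 0, 0, 0.2, -0.4, -1, 0, 0, 0, 0, 0.2, -0.4, -1, 0, 0, 0, 0, 0.2, -0.4, -1, 0, 0, 0, 0, 0.2, -0.4, -1, 0, 0, 0, 0],
)

```text
clock: 35.95
tcp_pos: [0.4431, 0.1339, 0.2906]
orientation: [-3.141, -0.002, -3.141]
force: [0.0, -0.8, -0.4]
finger_gap: 0.352
gripper_force: 39.8
```

arm_command(
  commands=[0.2, -0.4, -1, 0, 0, 0, 0, 0.2, -0.4, -1, 0, 0, 0, 0, 0.2, -0.4, -1, 0, 0, 0, 0, 0.2, -0.4, -1, 0, 0, 0, 0, 0.2, -0.4, -1, 0, 0, 0, 0, 0.2, -0.4, -1, 0, 0, 0, 0, 0.2, -0.5, -1, 0, 0, 0, 0, 0.2, -0.5, -1, 0, 0, 0, 0],
)

```text
clock: 36.75
tcp_pos: [0.5112, -0.0259, 0.2906]
orientation: [3.141, -0.002, -3.141]
force: [1.0, 0.3, 0.0]
finger_gap: 0.359
gripper_force: 39.8
```

arm_command(
  commands=[0.2, -0.35, -0.65, 0, 0, 0, 0, 0.2, 0, 0, 0, 0, 0, 0, 0.2, 0, 0, 0, 0, 0, 0, 0.2, 0, 0, 0, 0, 0, 0],
)

```text
clock: 37.15
tcp_pos: [0.518, -0.0373, 0.2912]
orientation: [3.141, -0.001, -3.14]
force: [-0.0, -1.1, -0.5]
finger_gap: 0.357
gripper_force: 39.8
```

```bash
python3 - <<'E'
from h import *
s=snap("wrist","w14"); t=robot.state()["tcp_pos"]; print(t,robot.state()["finger_gap"])
print("b2",proj(s,[.5193,-.0382,.095]),"tip",proj(s,t-[0,0,.09]))
for b in blobs(s,(0,0,150),(180,60,255),100,(220,120,340,260)): print(b)
cv2.imwrite("pics/z14.png",cv2.resize(s["color"][100:330,180:400,::-1],(550,575)))
E
```

```text
[ 0.51810394 -0.03730843  0.29123477] 0.3577240809461337
b2 [279.51890713 179.91330402] tip [280.49618399 211.7593316 ]
(np.int32(452), [324.4, 128.9], [304, 120, 36, 20])
(np.int32(1245), [284.1, 174.1], [258, 147, 52, 55])
(np.int32(1995), [279.2, 230.8], [257, 203, 46, 54])
(np.int32(243), [334.5, 227.9], [328, 209, 12, 37])
```

View pics/z14.png

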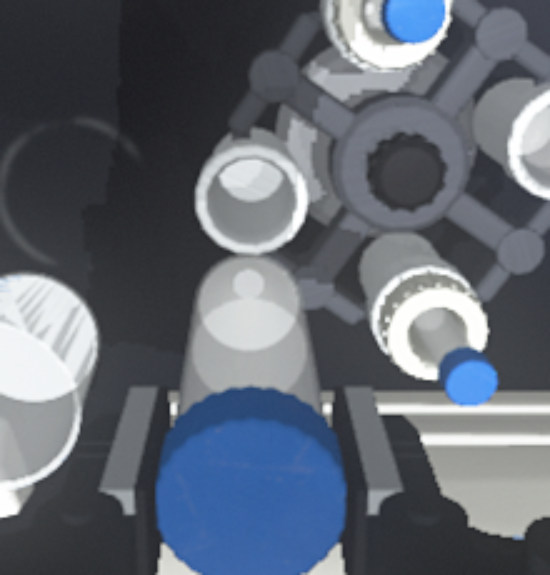

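The tip is at wrist (279,214) and the bucket_2 rim at (281,178). They are aligned within about 1.5 mm, so I lower.

arm_command(
  commands=[0.2, 0, 0.07, 0.9, 0, 0, 0, 0.2, 0, 0, 0.9, 0, 0, 0, 0.2, 0, 0, 0.9, 0, 0, 0, 0.2, 0, 0, 0.9, 0, 0, 0, 0.2, 0, 0, 0.7, 0, 0, 0, 0.2, 0, 0, 0.5, 0, 0, 0, 0.2, 0, 0, 0.5, 0, 0, 0, 0.2, 0, 0, 0.5, 0, 0, 0],
)

```text
clock: 38.0
tcp_pos: [0.5191, -0.0367, 0.1751]
orientation: [-3.141, 0.001, -3.141]
force: [-0.2, 0.2, -0.7]
finger_gap: 0.356
gripper_force: 39.8
```

arm_command(
  commands=[0.2, 0, 0, 0.5, 0, 0, 0, 0.2, 0, 0, 0.5, 0, 0, 0, 0.2, 0, 0, 0.5, 0, 0, 0, 0.2, 0, 0, 0.5, 0, 0, 0, 0.2, 0, 0, 0.5, 0, 0, 0, 0.2, 0, 0, 0.35, 0, 0, 0, 0.2, 0, 0, 0, 0, 0, 0, 0.2, 0, 0, 0, 0, 0, 0],
)

```text
clock: 38.8
tcp_pos: [0.5187, -0.0368, 0.1183]
orientation: [3.142, -0.0, -3.141]
force: [-0.4, 0.7, -0.5]
finger_gap: 0.361
gripper_force: 39.8
```

Release, then retreat up and back.

arm_command(
  commands=[0.55, 0, 0, 0, 0, 0, 0, 0.55, 0, 0, 0, 0, 0, 0, 0.55, 0, 0, 0, 0, 0, 0, 0.55, 0, 0, -0.6, 0, 0, 0, 0.55, 0, 0, -1, 0, 0, 0, 0.55, 0, 0, -1, 0, 0, 0, 0.55, 0, 0, -1, 0, 0, 0, 0.55, 0, 0, -1, 0, 0, 0],
)

```text
clock: 39.6
tcp_pos: [0.5189, -0.0368, 0.2123]
orientation: [-3.141, 0.001, -3.141]
force: [0.8, 0.5, 0.2]
finger_gap: 0.55
gripper_force: 0.0
```

arm_command(
  commands=[0.55, 0, 0, -1, 0, 0, 0, 0.55, 0, 0, -1, 0, 0, 0, 0.55, 0, 0, -1, 0, 0, 0, 0.55, 1, 0.5, -1, 0, 0, 0, 0.55, 1, 0.5, -1, 0, 0, 0, 0.55, 1, 0.5, 0, 0, 0, 0, 0.55, 1, 1, 0, 0, 0, 0, 0.55, 0, 1, 0, 0, 0, 0],
)

```text
clock: 40.4
tcp_pos: [0.4366, 0.0337, 0.3119]
orientation: [-3.141, 0.001, 3.141]
force: [0.1, -0.0, 0.6]
finger_gap: 0.551
gripper_force: 0.0
```

arm_command(
  commands=[0.55, 0, 0, 0, 0, 0, 0, 0.55, 0, 0, 0, 0, 0, 0, 0.55, 0, 0, 0, 0, 0, 0],
)

```text
clock: 40.7
tcp_pos: [0.439, 0.0327, 0.3107]
orientation: [-3.141, 0.0, 3.142]
force: [0.1, 0.2, 0.2]
finger_gap: 0.547
gripper_force: 0.0
```

```bash
python3 - <<'E'
from h import *
s=snap("wrist","w15");S=snap("scene","s15"); print(robot.state()["tcp_pos"])
for n,q in(("w",s),("S",S)):
  for b in blobs(q,(95,110,70),(120,255,255),20,(130,130,460,330)): print(n,b)
for k,p in {"b2":[.5185,-.037,.139],"b4":[.4957,.0895,.139],"t15":[.572,.04,.157],"load":[.445,.0135,.157]}.items(): print(k,proj(s,p).round(1),proj(S,p).round(1))
cv2.imwrite("pics/z15.png",np.hstack([cv2.resize(s["color"][120:330,160:400,::-1],(480,420)),cv2.resize(S["color"][155:245,220:290,::-1],(320,420))]))
E
```

```text
[0.43894309 0.03261156 0.31035518]
w (np.int32(2972), [426.4, 155.8], [385, 130, 75, 56])
w (np.int32(373), [261.0, 192.5], [251, 182, 21, 22])
w (np.int32(830), [335.7, 236.3], [320, 220, 33, 33])
w (np.int32(472), [216.1, 253.5], [201, 243, 32, 25])
w (np.int32(313), [289.7, 310.7], [281, 301, 18, 21])
S (np.int32(861), [189.9, 194.4], [173, 173, 39, 46])
S (np.int32(36), [272.3, 176.4], [269, 174, 7, 6])
S (np.int32(88), [238.4, 182.0], [233, 178, 12, 9])
S (np.int32(44), [235.1, 194.2], [232, 191, 7, 7])
S (np.int32(99), [271.6, 200.6], [266, 196, 12, 10])
b2 [213.1 258.8] [270.8 199.3]
b4 [336.4 238.6] [237.9 180.1]
t15 [287.4 313.6] [272.  174.6]
load [259.6 195.4] [235.1 192.3]
```

View pics/z15.png

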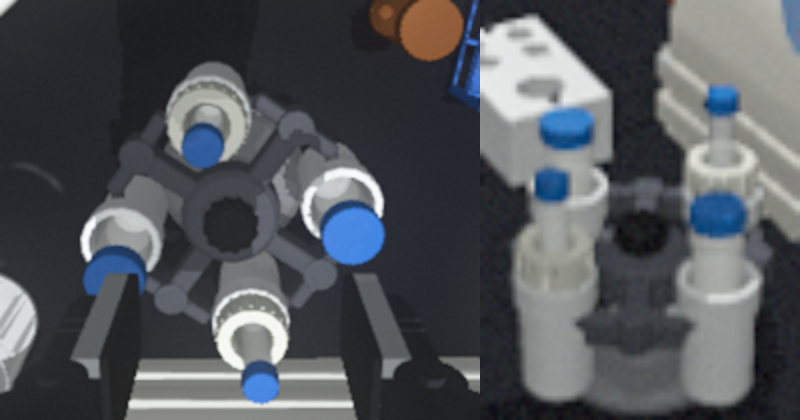

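All four buckets are loaded. Both wide caps, at wrist (216,254) and (336,236), sit at the predicted home positions. tube_15's cap at (290,311) and the loaded tube's at (261,192) match as well. Handing in.

```bash
python3 -c "
from workcell import robot
print(robot.finish_job())"
```

```text
the job is handed in; nothing more can be done
None
```

The rotor is loaded and the job handed in at about 41 s: the adapter and tube_15 are home in bucket_3, tube_50_a is in bucket_2 and tube_50_b in bucket_4; the loaded tube was left alone and the gripper is clear. The final camera check matched the home positions; no verdict came back.

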